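# Open the child-proof bottle in the revolving sewing caddy

## Task

The spot-cleaner bottle, the one with the broad ribbed push-and-turn safety cap, stands at one side of the revolving caddy: turn the caddy one click so that this bottle comes round to the front, where the foot has its pointed tongue, and let the click stop settle. Then press the cap down, twist it anticlockwise until it is free and lift it about 6 cm clear of the bottle, leaving the bottle down in its pocket and everything else where it is. Finish while still holding the cap level in the gripper, right above the bottle.

Things in the scene. Friction and masses are not known exactly. Their poses are not given: they have to be found in the camera images.
- caddy (a joint): turning of the caddy on its base, rad: 0 at the start, grows anticlockwise seen from above, without end. A click stop every quarter turn (..., -1.571, 0, 1.571, ...) holds against about 0.4 N m; let go past half-way (0.785) and the caddy clicks on into the next stop by itself, within about 0.03 rad.
- handle (a point): centre of the handle bar on top of the caddy's centre post, on the turning axis, 174 mm above the table. Bar 64 mm long, 16 mm wide, 22 mm tall; x axis along the bar, turning with the caddy; at the start the bar points to the front and back stations. All else in the caddy is under 150 mm above the table.
- caddy_base: the caddy's fixed round foot, 200 mm across, 12 mm high; origin on the table on the turning axis; -x is the front (towards the robot within 20 degrees). On it turns a round plate 248 mm across with four clear square pockets, 64 mm wide inside, at front, back, left and right, centred 82 mm from the axis; pocket floor 20 mm, wall tops 75 mm above the table.
- front_station (a point): centre of the front pocket's floor place, fixed to the foot, 82 mm from the axis towards the pointed tongue of the foot (which ends 155 mm from the axis, 12 mm high), 20 mm above the table: where the bottle's origin must come.
- bottle: square spot-cleaner bottle standing loose in a pocket (2 mm play each side, the pocket keeps it from turning), 0.2 to 0.45 kg: body 60 x 60 x 84 mm, label on two faces. Origin at the centre of its underside. At the start at the left or the right station, a quarter turn from the front.
- cap_mid (a point): centre (half-way up) of the bottle's round ribbed safety cap: 49 mm across, 28 mm high, about 40 g. Closed, its centre is 115 mm above the bottle's origin (135 mm above the table), on the bottle's axis, with the bottle's yaw. A spring disc inside pushes it up: press it down at least 4 mm (about 11 N); it can go down 6 mm (about 14 N).
- neck_top (a point): centre of the bottle's mouth, 118 mm above the bottle's origin; neck 34 mm across with three lugs that lock the cap. Pressed down, the cap turns anticlockwise (from above): 63 degrees (53 to 72) frees it, a stop ends the turn at about 77. Then it lifts straight off, wholly clear after 17 mm. Not pressed, or turned clockwise, it stays locked, and lifting takes the bottle along.
- glue_bottle: square glue bottle of the same body size (60 x 60 mm) with a slender cone nozzle, 124 mm high, standing in the pocket opposite; origin at the centre of its underside. Leave it in its pocket.
- button_jar: round clear jar with a metal lid, 58 mm across, 75 mm high, in the back pocket; origin under its centre. Leave it in its pocket.
- big_spool: thread spool, 58 mm across, 58 mm high, in the front pocket at the start; origin under its centre. Leave it in its pocket.
- thread_spool: small thread spool, 40 mm across, 46 mm high, upright on the mat left of the caddy's front; bystander.
- pin_tin: round flat tin, 77 mm across, 23 mm high, on the mat right of the caddy's front; bystander.
- shears: closed shears lying flat, about 205 mm long, 12 mm high; bystander.
- rotary_cutter: rotary cutter lying on its handle, about 160 mm long, 45 mm high; bystander.
Not all that is in view belongs to the job. What is shaped like the part that bears cap_mid but purple is not meant.

How it is judged:
On the way, in this order (a step that is already met when the one before it is completed fails the run):
1. the caddy is turned one click: the capped bottle stands at the front station, its cap still closed, the caddy at rest in its stop (horizontal distance between bottle and front_station below 0.01 m and z of cap_mid in the frame of bottle below 0.118 m and angle between the x axis of cap_mid and the x axis of bottle, either way round below 0.15 rad and (value of joint caddy between 1.49 and 1.65 rad or value of joint caddy between -1.65 and -1.49 rad) and velocity of joint caddy between -0.1 and 0.1 rad/s), for 0.2 s.
2. the cap is pressed down and turned past its lock, still on the bottle (z of cap_mid in the frame of bottle below 0.1122 m and angle between the x axis of cap_mid and the x axis of bottle, either way round above 0.35 rad and horizontal distance between cap_mid and bottle below 0.004 m), for 0.03 s.
At the end, for the whole second after the job is handed in: Cap held still in the fingers, level within 20 deg, 40 mm or more above its closed place, within 30 mm of the bottle's axis, touching nothing else; bottle upright on its pocket floor within 12 mm of the front station; caddy in its click stop a quarter turn from the start (0.08 rad) (z of cap_mid in the frame of bottle above 0.155 m and horizontal distance between cap_mid and bottle below 0.03 m and angle between cap_mid's own z axis and vertical below 0.35 rad and contact force between the fingers and cap above 1 N and linear speed of cap below 0.03 m/s and contact force between cap and bottle below 0.05 N and contact force between cap and caddy_base below 0.05 N and horizontal distance between bottle and front_station below 0.012 m and height (world z) of bottle between 0.015 and 0.028 m and angle between bottle's own z axis and vertical below 0.1 rad and (value of joint caddy between 1.49 and 1.65 rad or value of joint caddy between -1.65 and -1.49 rad)); the arm keeps its last pose, push and grip.
It fails at once if the bottle is pulled up out of its pocket or tipped (height (world z) of bottle above 0.045 m or angle between bottle's own z axis and vertical above 0.35 rad).
It fails at once if something else in the caddy is tipped or taken out (angle between any of glue_bottle, button_jar, big_spool's own z axis and vertical above 0.4 rad or height (world z) of any of glue_bottle, button_jar, big_spool above 0.045 m).
It fails at once if a thing on the mat is knocked over or pushed away (distance of any of thread_spool, pin_tin, shears, rotary_cutter from where it was at the start of the episode above 0.03 m).
It also fails if it takes over 48 s, if anything falls off the work surface, if the arm or the gripper's body presses on something with over 40 N, if the wrist force passes 120 N, or if a joint passes its speed limit or range.

## Robot

A 6-joint arm with a two-finger parallel gripper is mounted at the origin on the work surface. World frame = base frame: x ahead of the robot, y to its left, z up, the work surface at z = 0. Lengths are in m, angles in rad, forces in N, time in s.
With the tool pointing down it reaches from about 0.4 to 0.825 m from the base axis. Payload 7 kg.
Tool frame: the origin (TCP) lies between the finger pads; the fingertips stand 25 mm ahead of it and the grasp point (between the pads) lies 6 mm ahead of it (arm.tip_extent is the z of the fingertips in the tool frame, in m); z points along the fingers, x is the direction in which the jaws open and shut, and the axes are right-handed (so a half turn about z gives the same grasp; the last joint's range is limited). The gripper opens to 88 mm and grips with 3 to 60 N. Pads are 19 mm wide; open, the fingers measure 130 mm over their backs; the gripper's body (78 mm by 193 mm) begins 47 mm behind the grasp point.
Start: joints at [1.421, 0.359, 0.012, 0, -1.224, -0.288], TCP at [0.286, 0.611, 0.252] pointing down, gripper open.
Joint ranges: [-3.07, 3.07], [-1.43, 2.12], [-1.02, 1.25], [-3.03, 1.67], [-3.05, -0], [-3.03, 3.03]. Speed limits (rad/s): [2.39, 2.39, 3.01, 3.14, 3.14, 3.14].

## Interface

Orientations are given as [roll, pitch, yaw] about the fixed x, y, z axes, in that order (R = Rz(yaw) Ry(pitch) Rx(roll)).
In Python, from station import monitor, grab_frame, job_done, arm gives the robot as it stands.
- The arm moves only by the shell command python3 -m jog 'ROWS' [FORCE]. ROWS is JSON, a list that holds one entry, the list of rows, each a list of 7 numbers: the shift along the world's x, y, z in m, then the turn, a rotation vector about the world's x, y, z in rad, then the opening, from 0 (shut) to 1 (fully open). In form: [[[dx, dy, dz, ax, ay, az, claw], ...]]. A call has 1 to 20 rows; each row shifts and turns the commanded pose from where the row before left it; what a row does not reach is not made up. A row lasts 1/8 s, in which the tool goes at most 62.5 mm and 10.7 degrees, less where a joint would pass 70% of its speed; a pose out of reach is approached as far as the arm can. A call is refused whole if a number of a shift passes 0.0625 or a number of a turn 0.188, either way. A call with a gripper value outside its range is refused whole. The fingers move at their own pace and stop on an object; FORCE is the grip in N (left out, the last holds). Time passes only in rows, so rows that do not move let the fingers close. It gives the time, the measured TCP pose, the force and the opening at its end, in the units of the state.
- monitor.get_state(): the state, without advancing time (a new reading comes with each control period).
- grab_frame(name): name is "scene" or "top"; returns a dict with "pixels" (480x640x3 uint8, red, green, blue), "K" (3x3 intrinsics, pixels), "view" (4x4, takes a point from world to camera coordinates). Camera axes: x right, y down, z forward; pixel columns grow to the right and rows downward; lengths in m; the calibration is good to about 2 mm. A picture is of the moment at which its call begins. There is no depth.
- job_done(): hands the job in, once; it reports no verdict.
The state is a dict: "t": time; "q": joint angles; "qd": joint speeds; "joint_efforts": joint torques, N m; "eef_pos": TCP position; "ee_rot": TCP orientation; "force": force on the tool from outside, world axes, zero at the start; "moment": the same for the moment, N m; "width": finger opening in m.
Only numpy, scipy, OpenCV 4.12 (cv2) and the standard library are available. Lean on these libraries where they do the work, as an engineer would, in place of code of your own. Each camera call takes 0.05 s, during which the arm holds its last target.

## Working session

There is one attempt and no reset: what is moved stays moved. The work goes in short steps, Python scripts to look and compute and a shell command to move; the robot and the scene stay as the last step left them, time stands still between calls to the robot, and variables do not carry over. Pictures are saved under pics/ and viewed, and the job is handed in when it is done.

```bash
ls; mkdir -p pics; python3 - <<'E'
from station import monitor, grab_frame, arm
import cv2,pickle
s=monitor.get_state();print(s)
for n in("scene","top"):
    f=grab_frame(n);pickle.dump(f,open(f"pics/{n}0.pkl","wb"))
    cv2.imwrite(f"pics/{n}0.png",f["pixels"][:,:,::-1]);print(n,f["K"],f["view"])
print([a for a in dir(arm) if a[0]!='_'])
E
```

```text
pics
{'t': 0.0, 'q': array([ 1.42108294e+00,  3.59408020e-01,  1.10536904e-02, -3.31525468e-04,
       -1.22408708e+00, -2.88113761e-01]), 'qd': array([-0.00021473,  0.00067018,  0.00196882,  0.00136883,  0.0005074 ,
       -0.00018504]), 'joint_efforts': array([-1.51809985e-03, -5.82716274e+01,  2.93045425e+01,  6.99707955e+00,
        6.85101666e-03, -1.68971201e-04]), 'eef_pos': array([0.28601095, 0.61092051, 0.25061009]), 'ee_rot': array([-3.14142398e+00, -1.66583526e-03, -2.00873652e+00]), 'force': array([ 0.69333914, -0.40909703, -0.32594165]), 'moment': array([ 0.02645249,  0.01205752, -0.00458986]), 'width': 0.08752391125041091}
scene [[593.93201289   0.         316.74399293]
 [  0.         593.93201289 236.95813785]
 [  0.           0.           1.        ]] [[-0.56364122  0.82595596  0.01026308  0.33427189]
 [ 0.54713106  0.3826188  -0.74447999 -0.22469628]
 [-0.61883453 -0.41400436 -0.66756588  1.81193255]
 [ 0.          0.          0.          1.        ]]
top [[479.76184913   0.         324.40240192]
 [  0.         479.76184913 237.85311712]
 [  0.           0.           1.        ]] [[-0.02753578 -0.99958428 -0.00854695 -0.01854813]
 [-0.99506247  0.02822482 -0.09515274  0.5778761 ]
 [ 0.09535442  0.00588464 -0.99542599  1.11109276]
 [ 0.          0.          0.          1.        ]]
['Unreachable', 'tip_extent']
```

View pics/scene0.png

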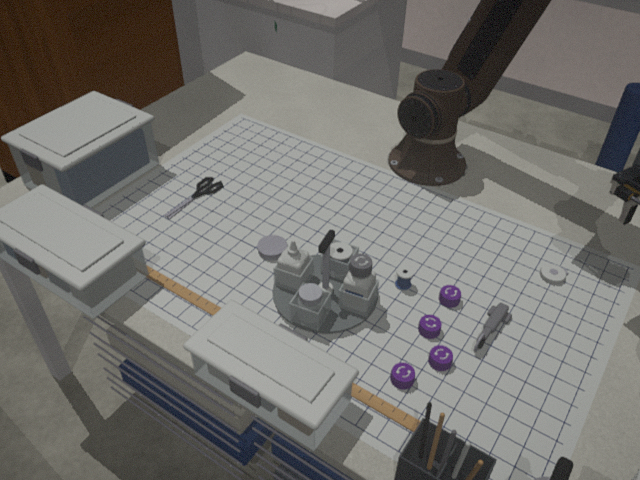

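View pics/top0.png

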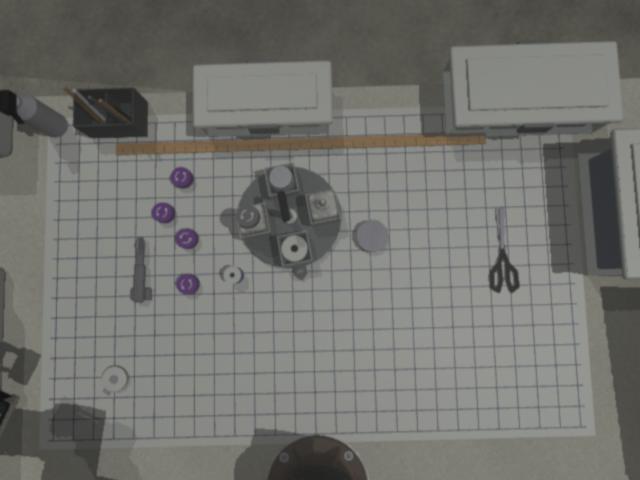

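```bash
python3 - <<'E'
import cv2
a=cv2.imread("pics/top0.png")[150:290,210:400];cv2.imwrite("pics/topz.png",cv2.resize(a,None,fx=4.2,fy=4.2,interpolation=cv2.INTER_CUBIC))
a=cv2.imread("pics/scene0.png")[220:345,250:430];cv2.imwrite("pics/scz.png",cv2.resize(a,None,fx=4.2,fy=4.2,interpolation=cv2.INTER_CUBIC))
E
```

```text
(no output)
```

View pics/topz.png

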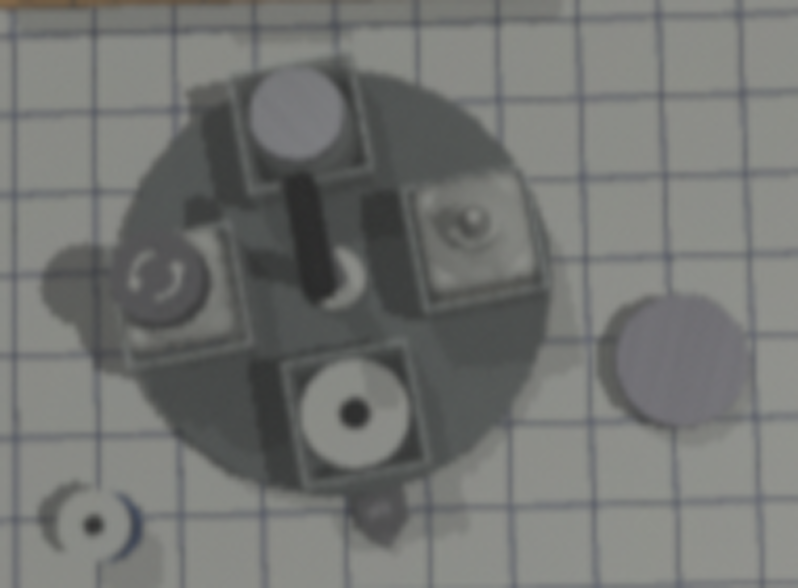

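View pics/scz.png

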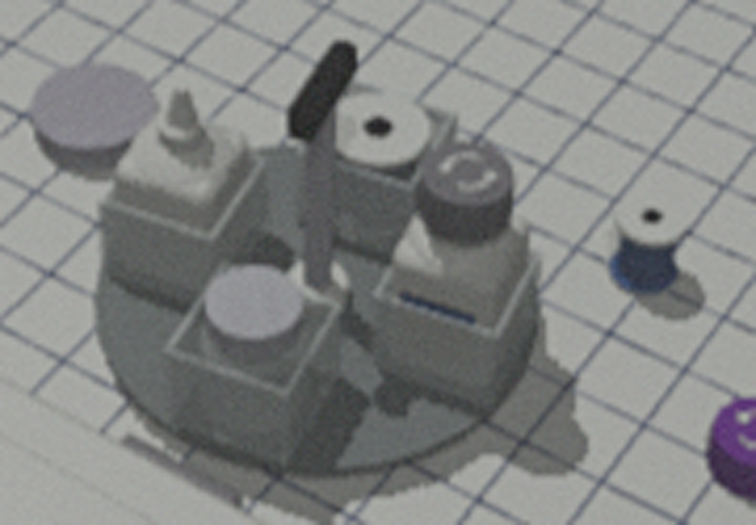

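```bash
cat > h.py <<'E'
import numpy as np,pickle,cv2
def ray(f,u,v,z):
    K,V=f["K"],f["view"];R,t=V[:3,:3],V[:3,3];c=-R.T@t
    d=R.T@np.linalg.solve(K,[u,v,1]);return c+d*(z-c[2])/d[2]
def proj(f,p):
    K,V=f["K"],f["view"];c=V[:3,:3]@np.asarray(p).T+V[:3,3:4];q=K@c;return (q[:2]/q[2]).T
E
python3 - <<'E'
from h import *
T=pickle.load(open("pics/top0.pkl","rb"));S=pickle.load(open("pics/scene0.pkl","rb"))
t=lambda u,v,z:ray(T,210+u/4.2,150+v/4.2,z).round(4)
s=lambda u,v,z:ray(S,250+u/4.2,220+v/4.2,z).round(4)
print("handle top ends",t(302,178,.185),t(321,298,.185))
print("scene handle ends top",s(347,45,.185),s(303,100,.185))
print("plate",t(334,283,.018),t(120,283,.018),t(550,283,.018))
print("cap",t(166,278,.149),s(465,168,.149))
print("spool",t(355,413,.078),s(378,127,.078),"jar",t(297,113,.095),s(254,301,.095))
print("tongue",t(380,545,.012),"glue tip",t(476,222,.144),s(181,93,.144),"thread",t(93,524,.046),"tin",t(683,360,.023))
print("plate ends")
E
```

```text
handle top ends [0.6588 0.0495 0.185 ] [0.5991 0.0413 0.185 ]
scene handle ends top [0.6044 0.0474 0.185 ] [0.6525 0.0522 0.185 ]
plate [0.6298 0.0478 0.018 ] [0.6334 0.1705 0.018 ] [ 0.6263 -0.0757  0.018 ]
cap [0.6164 0.1228 0.149 ] [0.6148 0.1277 0.149 ]
spool [0.5504 0.0333 0.078 ] [0.5492 0.0357 0.078 ] jar [0.7118 0.0598 0.095 ] [0.7115 0.0633 0.095 ]
tongue [0.4798 0.0253 0.012 ] glue tip [ 0.6414 -0.0352  0.144 ] [ 0.6477 -0.0285  0.144 ] thread [0.4954 0.1816 0.046 ] tin [ 0.5794 -0.1496  0.023 ]
plate ends
```

```bash
cat > ov.py <<'E'
from h import *
def overlay(f,img,ax,ay,yaw,turn,crop,sc,out,cap=(0,0.149)):
    u0,v0,u1,v1=crop
    a=cv2.resize(img[v0:v1,u0:u1],None,fx=sc,fy=sc,interpolation=cv2.INTER_CUBIC)
    th=np.linspace(0,2*np.pi,73)
    def W(p,t):
        p=np.atleast_2d(p).astype(float);c,s=np.cos(t),np.sin(t)
        return np.c_[ax+c*p[:,0]-s*p[:,1],ay+s*p[:,0]+c*p[:,1],p[:,2]]
    def D(p,t,col):
        q=(proj(f,W(p,t))+0.5-[u0,v0])*sc-0.5
        cv2.polylines(a,[np.int32(q*8)],False,col,1,cv2.LINE_AA,3)
    circ=lambda x,y,r,z:np.c_[x+r*np.cos(th),y+r*np.sin(th),z+0*th]
    rect=lambda x,y,hx,hy,z:np.array([[x+i*hx,y+j*hy,z] for i,j in((1,1),(1,-1),(-1,-1),(-1,1),(1,1))])
    t=yaw+turn
    D(circ(0,0,.124,.018),t,(0,255,255))
    for k in range(4):
        D(rect(-.082,0,.032,.032,.075),t+k*np.pi/2,(0,255,0))
    D(rect(0,0,.032,.008,.185),t,(0,0,255));D(rect(0,0,.032,.008,.163),t,(0,0,255))
    D(circ(-.082,0,.0245,cap[1]),t-np.pi/2,(255,0,255))
    D(circ(-.082,0,.0245,cap[1]-.028),t-np.pi/2,(255,0,255))
    D(np.array([[-.14,0,.012],[-.155,0,.012]]),yaw,(0,128,255))
    cv2.imwrite(out,a)
E
python3 - <<'E'
from ov import *
for n,c in(("top",(210,150,400,290)),("scene",(250,220,430,345))):
    f=pickle.load(open(f"pics/{n}0.pkl","rb"))
    overlay(f,np.ascontiguousarray(f["pixels"][:,:,::-1]),.630,.047,.15,0,c,4.2,f"pics/ov_{n}.png")
E
```

```text
(no output)
```

View pics/ov_top.png

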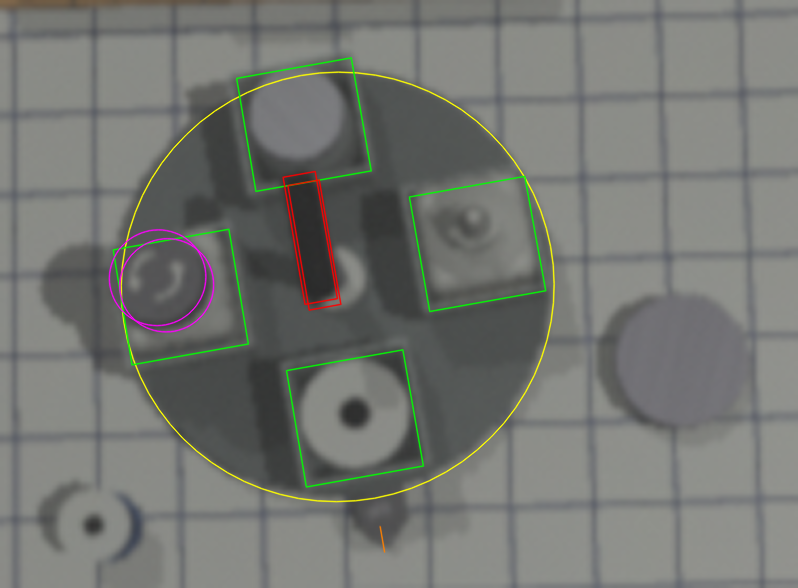

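View pics/ov_scene.png

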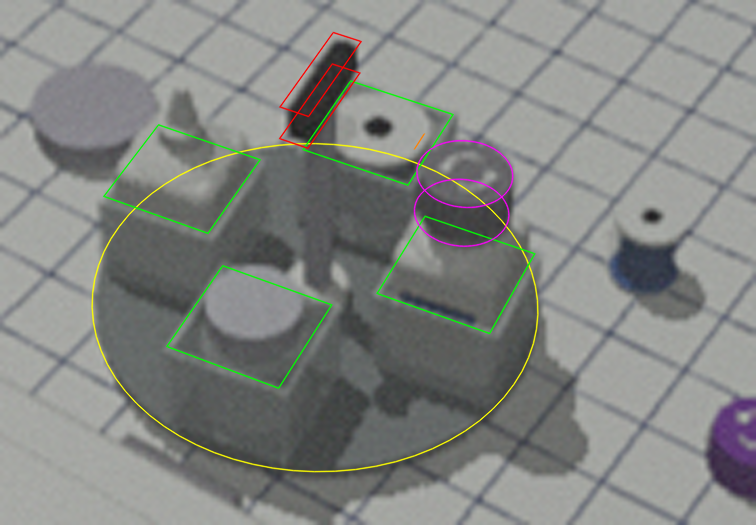

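```bash
python3 -m jog '[[[0.0246,-0.0403,0,0,0,-0.182,1],[0.0246,-0.0403,0,0,0,-0.182,1],[0.0246,-0.0403,0,0,0,-0.182,1],[0.0246,-0.0403,0,0,0,-0.182,1],[0.0246,-0.0403,0,0,0,-0.182,1],[0.0246,-0.0403,0,0,0,-0.182,1],[0.0246,-0.0403,0,0,0,-0.182,1],[0.0246,-0.0403,0,0,0,-0.182,1],[0.0246,-0.0403,0,0,0,-0.182,1],[0.0246,-0.0403,0,0,0,-0.182,1],[0.0246,-0.0403,0,0,0,-0.182,1],[0.0246,-0.0403,0,0,0,-0.182,1],[0.0246,-0.0403,0,0,0,-0.182,1],[0.0246,-0.0403,0,0,0,-0.182,1],[0,0,0,0,0,0,1],[0,0,0,0,0,0,1]]]'
python3 - <<'E'
from station import monitor, grab_frame
import cv2
s=monitor.get_state();print(s['t'],s['q'].round(3),s['eef_pos'],s['ee_rot'],s['force'])
f=grab_frame("scene");cv2.imwrite("pics/s1.png",f["pixels"][:,:,::-1])
E
```

```text
t: 2.1
eef_pos: [0.6302, 0.0469, 0.251]
ee_rot: [-3.141, -0.0, 1.727]
force: [0.1, 0.3, 0.7]
width: 0.0877
2.1 [ 0.383  0.29  -0.089 -0.    -1.193 -1.797] [0.63024582 0.04694244 0.25096795] [-3.14051013e+00 -6.81793671e-05  1.72692398e+00] [0.11055832 0.33648682 0.66823612]
```

View pics/s1.png

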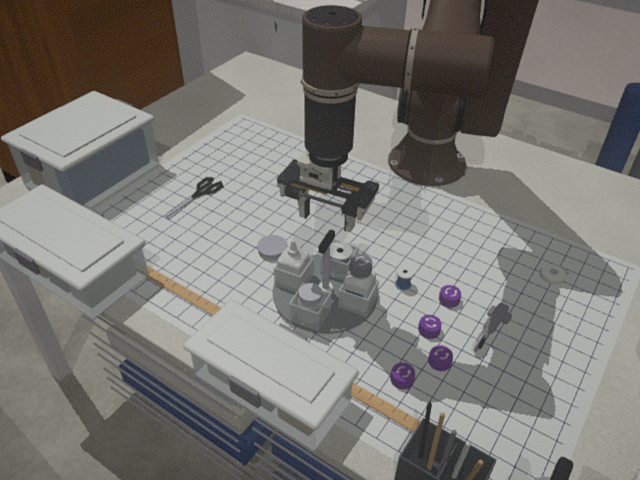

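```bash
python3 -m jog '[[[0,0,-0.024,0,0,0,0.5],[0,0,-0.024,0,0,0,0.5],[0,0,-0.012,0,0,0,0.5],[0,0,-0.012,0,0,0,0.5],[0,0,0,0,0,0,0.5],[0,0,0,0,0,0,0],[0,0,0,0,0,0,0],[0,0,0,0,0,0,0],[0,0,0,0,0,0,0],[0,0,0,0,0,0,0]]]' 30
python3 - <<'E'
from station import monitor, grab_frame
import cv2
s=monitor.get_state();print(s['t'],s['q'].round(3),s['eef_pos'],s['ee_rot'],s['force'],s['moment'],s['width'])
f=grab_frame("scene");cv2.imwrite("pics/s2.png",cv2.resize(f["pixels"][140:345,220:430,::-1],None,fx=2.8,fy=2.8))
E
```

```text
t: 3.4
eef_pos: [0.6306, 0.0489, 0.18]
ee_rot: [3.14, -0.002, 1.727]
force: [-3.4, 7.1, 2.9]
width: 0.0156
3.4 [ 0.384  0.341 -0.184 -0.002 -1.044 -1.798] [0.63058531 0.04886782 0.18001829] [ 3.14034710e+00 -2.33302838e-03  1.72696946e+00] [-3.42406404  7.0988302   2.85455666] [2.96181021 0.91704919 0.02915787] 0.015644271621270668
```

View pics/s2.png

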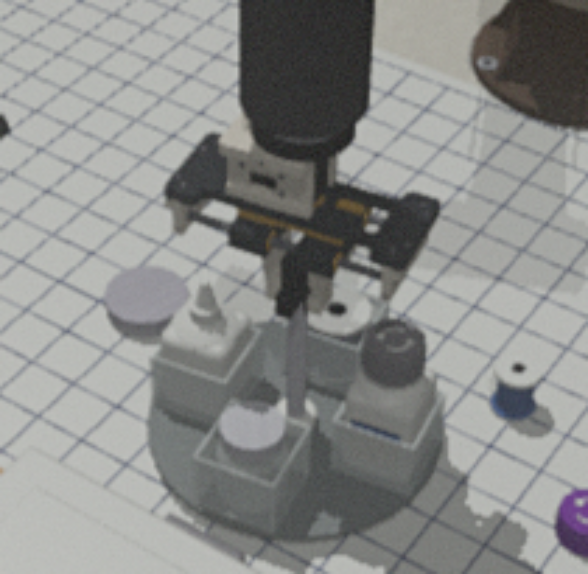

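```bash
python3 -m jog '[[[0,0.0025,0,0,0,0,0],[0,0,0,0,0,0.1,0],[0,0,0,0,0,0.131,0],[0,0,0,0,0,0.131,0],[0,0,0,0,0,0.131,0],[0,0,0,0,0,0.131,0],[0,0,0,0,0,0.131,0],[0,0,0,0,0,0,0]]]'
```

```text
t: 4.45
eef_pos: [0.6309, 0.0484, 0.18]
ee_rot: [-3.141, 0.001, 2.482]
force: [1.3, -5.7, 2.1]
width: 0.0158
```

```bash
python3 -m jog '[[[0,0,0,0,0,0.131,0],[0,0,0,0,0,0.131,0],[0,0,0,0,0,0.131,0],[0,0,0,0,0,0.131,0],[0,0,0,0,0,0.131,0],[0,0,0,0,0,0.1,0],[0,0,0,0,0,0.06,0],[0,0,0,0,0,0,0],[0,0,0,0,0,0,0],[0,0,0,0,0,0,0]]]'
python3 - <<'E'
from station import monitor, grab_frame
import cv2
s=monitor.get_state();print(s['t'],s['q'].round(3),s['eef_pos'],s['ee_rot'],s['force'],s['moment'],s['width'])
f=grab_frame("scene");cv2.imwrite("pics/s3.png",cv2.resize(f["pixels"][140:345,220:430,::-1],None,fx=2.8,fy=2.8))
E
```

```text
t: 5.7
eef_pos: [0.6317, 0.0482, 0.18]
ee_rot: [-3.14, 0.001, -2.988]
force: [4.4, -6.7, -1.1]
width: 0.0158
5.7 [ 0.385  0.342 -0.184  0.003 -1.044 -0.233] [0.63166396 0.04820626 0.1800397 ] [-3.13967159e+00  1.46992073e-03 -2.98847375e+00] [ 4.39202846 -6.72015868 -1.13723533] [-2.416211   -1.65736486  0.0529851 ] 0.015798667658193846
```

View pics/s3.png

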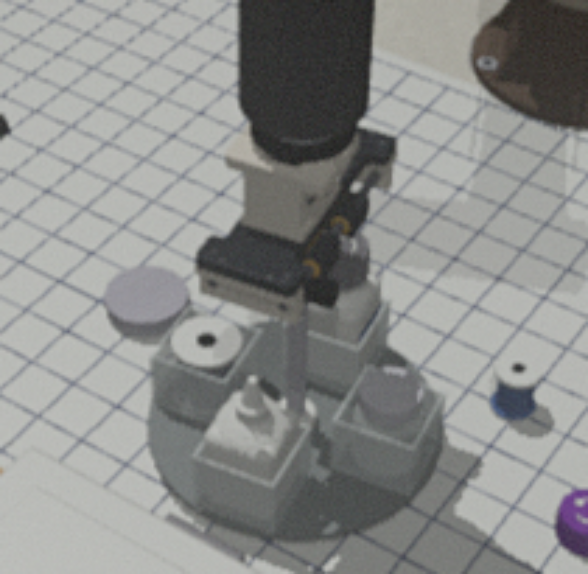

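```bash
python3 -m jog '[[[0,0,0,0,0,0,0.5],[0,0,0,0,0,0,0.5],[0,0,0,0,0,0,0.5],[0,0,0.02,0,0,0,0.5],[0,0,0.04,0,0,0,0.5],[0,0,0.04,0,0,0,1],[-0.03,0.03,0.02,0,0,0.15,1],[-0.05,0.06,0,0,0,0.18,1],[-0.05,0.06,0,0,0,0.18,1],[0,0.06,0,0,0,0.15,1],[0,0.04,0,0,0,0.15,1],[0,0,0,0,0,0,1],[0,0,0,0,0,0,1]]]'
python3 - <<'E'
from station import monitor, grab_frame
from ov import *
s=monitor.get_state();print(s['t'],s['q'].round(3),s['eef_pos'],s['ee_rot'],s['force'],s['moment'],s['width'])
for n,c in(("top",(210,150,400,290)),("scene",(250,220,430,345))):
    f=grab_frame(n);pickle.dump(f,open(f"pics/{n}1.pkl","wb"));im=np.ascontiguousarray(f["pixels"][:,:,::-1])
    overlay(f,im,.631,.0475,.15,np.pi/2,c,4.2,f"pics/ov1_{n}.png")
E
```

```text
t: 7.38
eef_pos: [0.5202, 0.2757, 0.2993]
ee_rot: [3.141, -0.001, -2.177]
force: [0.1, -0.1, 0.3]
width: 0.0874
7.375 [ 0.819  0.191 -0.11  -0.    -1.271  0.146] [0.52023839 0.27566331 0.29934518] [ 3.14141216e+00 -5.54300815e-04 -2.17704285e+00] [ 0.14024324 -0.06633214  0.32204796] [-0.00542655 -0.02173027 -0.00440897] 0.08740702311643905
```

View pics/ov1_top.png

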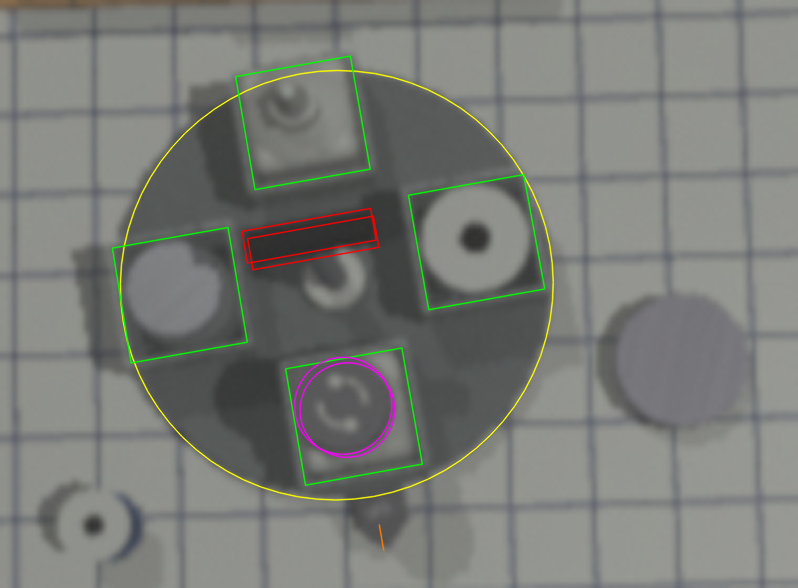

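View pics/ov1_scene.png

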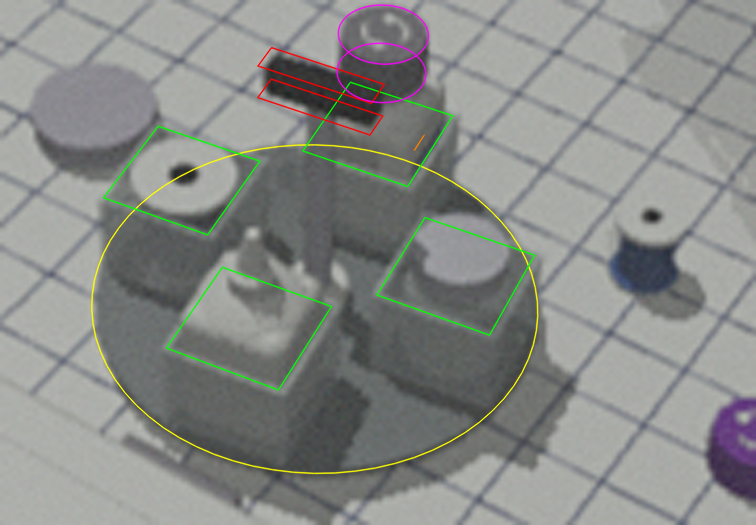

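```bash
python3 -m jog '[[[0.005,-0.04,0,0,0,0.015,1],[0.005,-0.04,0,0,0,0.015,1],[0.005,-0.04,0,0,0,0.015,1],[0.005,-0.04,-0.01,0,0,0.015,1],[0.005,-0.04,-0.03,0,0,0.015,1],[0.005,-0.04,-0.03,0,0,0.015,1],[0,0,-0.02,0,0,0,1],[0,0,0,0,0,0,1],[0,0,0,0,0,0,1]]]'
python3 - <<'E'
from station import monitor, grab_frame
from ov import *
s=monitor.get_state();print(s['t'],s['q'].round(3),s['eef_pos'],s['ee_rot'],s['force'],s['moment'],s['width'])
f=grab_frame("scene");cv2.imwrite("pics/s4.png",cv2.resize(f["pixels"][140:345,220:430,::-1],None,fx=2.8,fy=2.8))
E
```

```text
t: 8.6
eef_pos: [0.5511, 0.0355, 0.2107]
ee_rot: [-3.14, 0.001, -2.087]
force: [0.2, 0.8, 0.4]
width: 0.0874
8.6 [ 0.419  0.188 -0.321  0.    -1.06   0.635] [0.5510595  0.03552444 0.21072621] [-3.14039610e+00  9.56449070e-04 -2.08697189e+00] [0.19829912 0.76097331 0.42961139] [ 0.01379666 -0.04261584  0.01477735] 0.08740029920151744
```

View pics/s4.png

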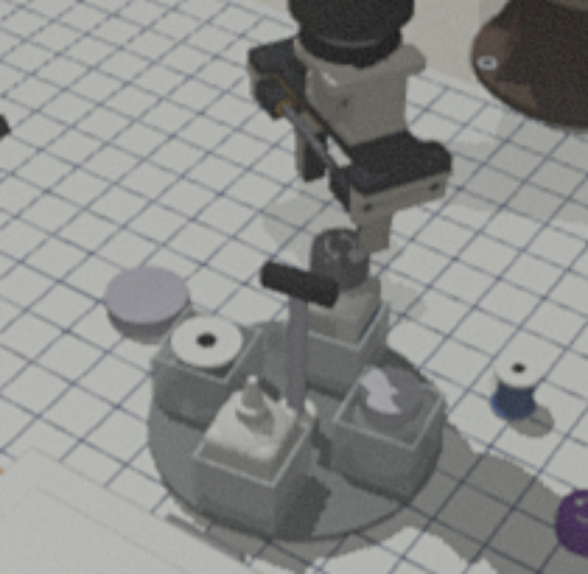

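```bash
python3 -m jog '[[[-0.001,0,-0.02,0,0,0,1],[0,0,-0.02,0,0,0,1],[0,0,-0.012,0,0,0,1],[0,0,-0.0077,0,0,0,1],[0,0,0,0,0,0,1],[0,0,0,0,0,0,0.4],[0,0,0,0,0,0,0.4],[0,0,0,0,0,0,0.4],[0,0,0,0,0,0,0.4]]]' 15
python3 - <<'E'
from station import monitor, grab_frame
from ov import *
s=monitor.get_state();print(s['t'],s['q'].round(3),s['eef_pos'],s['ee_rot'],s['force'],s['moment'],s['width'])
E
```

```text
t: 9.78
eef_pos: [0.5496, 0.0356, 0.15]
ee_rot: [-3.141, 0.0, -2.087]
force: [-0.3, -0.0, 0.4]
width: 0.0533
9.775 [ 0.42   0.245 -0.401  0.    -0.924  0.635] [0.54958706 0.03562115 0.15001024] [-3.14142807e+00  1.61919991e-04 -2.08660321e+00] [-0.33309488 -0.04578949  0.36262114] [ 0.02061705 -0.04878387  0.00429352] 0.053327277771887734
```

```bash
python3 -m jog '[[[0,0,0,0,0,0,0],[0,0,0,0,0,0,0],[0,0,0,0,0,0,0]]]' 50
python3 - <<'E'
from station import monitor, grab_frame
from ov import *
s=monitor.get_state();print(s['eef_pos'],s['ee_rot'],s['force'],s['moment'])
f=grab_frame("scene");cv2.imwrite("pics/s5.png",cv2.resize(f["pixels"][140:345,220:430,::-1],None,fx=2.8,fy=2.8))
E
```

```text
t: 10.15
eef_pos: [0.5498, 0.0357, 0.15]
ee_rot: [-3.141, 0.0, -2.087]
force: [1.2, 0.7, 0.5]
width: 0.0474
[0.54978493 0.03571499 0.14998652] [-3.14123987e+00  2.92373105e-04 -2.08650924e+00] [1.21891196 0.69269952 0.47706819] [ 0.05958256 -0.39542382 -0.04409075]
```

View pics/s5.png

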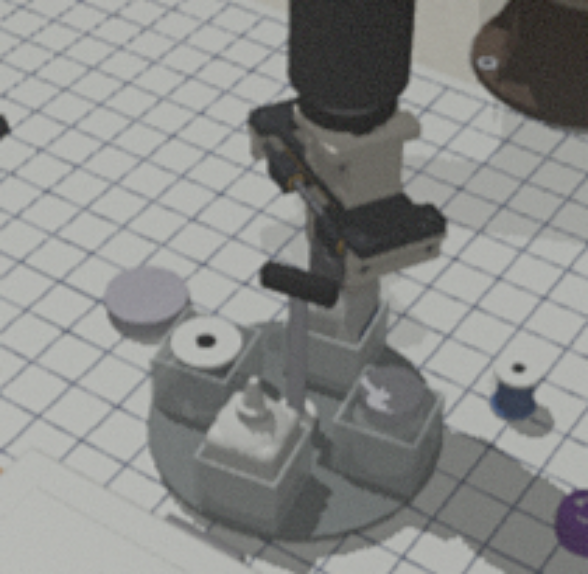

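```bash
python3 -m jog '[[[0,0,-0.002,0,0,0,0],[0,0,-0.002,0,0,0,0],[0,0,-0.0015,0,0,0,0],[0,0,0,0,0,0,0],[0,0,0,0,0,0,0]]]' 58
python3 - <<'E'
from station import monitor
s=monitor.get_state();print(s['eef_pos'],s['ee_rot'],s['force'],s['moment'])
E
```

```text
t: 10.82
eef_pos: [0.5503, 0.0357, 0.1457]
ee_rot: [-3.14, 0.001, -2.086]
force: [-1.4, 0.9, 11.1]
width: 0.0478
[0.55027455 0.03567643 0.14570866] [-3.13993498e+00  9.13272993e-04 -2.08592991e+00] [-1.38387974  0.92381365 11.06918455] [-0.00261621  0.5909175   0.06847262]
```

```bash
python3 -m jog '[[[0,0,-0.0018,0,0,0,0],[0,0,0,0,0,0,0],[0,0,0,0,0,0.1,0],[0,0,0,0,0,0.1,0],[0,0,0,0,0,0,0]]]' 58
python3 - <<'E'
from station import monitor
s=monitor.get_state();print(s['eef_pos'],s['ee_rot'],s['force'],s['moment'])
E
```

```text
t: 11.45
eef_pos: [0.5507, 0.0357, 0.1443]
ee_rot: [-3.139, 0.001, -1.884]
force: [-2.1, -0.4, 12.1]
width: 0.0473
[0.55069677 0.03565732 0.14434225] [-3.13885749e+00  9.20575381e-04 -1.88434514e+00] [-2.05396218 -0.38880271 12.07285741] [-0.0206066   0.48188803  0.0445292 ]
```

```bash
python3 -m jog '[[[0,0,-0.0005,0,0,0.1,0],[0,0,0,0,0,0.1,0],[0,0,0,0,0,0.1,0],[0,0,0,0,0,0.1,0],[0,0,0,0,0,0,0]]]' 58
python3 - <<'E'
from station import monitor,grab_frame
from ov import *
s=monitor.get_state();print(s['eef_pos'],s['ee_rot'],s['force'],s['moment'])
f=grab_frame("scene");cv2.imwrite("pics/s6.png",cv2.resize(f["pixels"][140:345,220:430,::-1],None,fx=2.8,fy=2.8))
E
```

```text
t: 12.08
eef_pos: [0.5508, 0.0357, 0.144]
ee_rot: [-3.138, -0.0, -1.484]
force: [-1.4, 0.1, 13.6]
width: 0.0473
[0.55083997 0.03571777 0.14397908] [-3.13837467e+00 -1.39611591e-04 -1.48429657e+00] [-1.36750973  0.07856922 13.58370799] [-0.01772037  0.52430051  0.03441921]
```

View pics/s6.png

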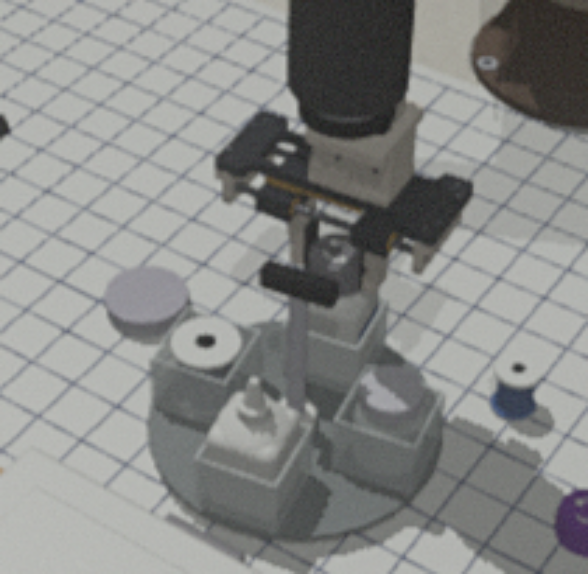

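```bash
python3 -m jog '[[[0,0,0,0,0,0.1,0],[0,0,0,0,0,0.1,0],[0,0,0,0,0,0.1,0],[0,0,0,0,0,0.1,0],[0,0,0,0,0,0.1,0],[0,0,0,0,0,0.1,0],[0,0,0,0,0,0,0]]]' 58
python3 - <<'E'
from station import monitor
s=monitor.get_state();print(s['eef_pos'],s['ee_rot'],s['force'],s['moment'])
E
```

```text
t: 13.0
eef_pos: [0.5507, 0.0356, 0.144]
ee_rot: [-3.139, -0.002, -0.884]
force: [-1.8, 1.1, 13.0]
width: 0.0473
[0.55072007 0.03564566 0.14396403] [-3.13921370e+00 -1.86154587e-03 -8.84349881e-01] [-1.76119544  1.12633184 12.96514608] [0.05656154 0.6218923  0.07034119]
```

```bash
python3 -m jog '[[[0,0,0,0,0,0.06,0],[0,0,0,0,0,0.05,0],[0,0,0,0,0,0,0]]]' 58
python3 - <<'E'
from station import monitor
s=monitor.get_state();print(s['eef_pos'],s['ee_rot'],s['force'],s['moment'])
E
```

```text
t: 13.38
eef_pos: [0.5507, 0.0356, 0.1439]
ee_rot: [-3.14, -0.002, -0.775]
force: [-1.1, -0.5, 12.8]
width: 0.0477
[0.55072026 0.03556089 0.14394586] [-3.13959826e+00 -2.16442193e-03 -7.75099065e-01] [-1.06841584 -0.47473482 12.76098003] [-0.24403326  0.46669058  0.03325754]
```

```bash
python3 -m jog '[[[0,0,0,0,0,0.03,0],[0,0,0,0,0,0,0]]]' 58; python3 - <<'E'
from station import monitor
s=monitor.get_state();print(s['eef_pos'],s['ee_rot'],s['force'],s['moment'])
E
python3 -m jog '[[[0,0,0.003,0,0,0,0],[0,0,0.004,0,0,0,0],[0,0,0.004,0,0,0,0],[0,0,0.004,0,0,0,0],[0,0,0,0,0,0,0],[0,0,0,0,0,0,0]]]'
python3 - <<'E'
from station import monitor,grab_frame
from ov import *
s=monitor.get_state();print(s['eef_pos'],s['ee_rot'],s['force'],s['moment'])
f=grab_frame("scene");cv2.imwrite("pics/s7.png",cv2.resize(f["pixels"][140:345,220:430,::-1],None,fx=2.8,fy=2.8))
E
```

```text
t: 13.62
eef_pos: [0.5507, 0.0354, 0.144]
ee_rot: [-3.14, -0.002, -0.746]
force: [-1.5, -2.8, 13.1]
width: 0.0475
[0.55065389 0.03539286 0.14395124] [-3.13988951e+00 -2.25626734e-03 -7.45571945e-01] [-1.47948243 -2.84619185 13.07303328] [-0.74774005  0.37075477 -0.09967097]
t: 14.38
eef_pos: [0.5494, 0.0356, 0.1569]
ee_rot: [3.141, 0.0, -0.747]
force: [-0.4, 0.6, 0.9]
width: 0.0475
[0.54940429 0.03562832 0.15689648] [ 3.14132527e+00  1.87513341e-04 -7.46579429e-01] [-0.44139473  0.63209191  0.90676687] [-0.06727989 -0.14983742  0.02029366]
```

View pics/s7.png

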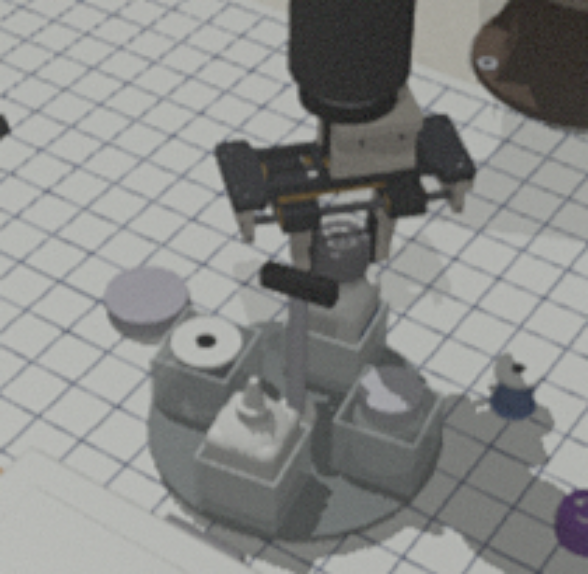

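```bash
python3 -m jog '[[[0,0,0.004,0,0,0,0],[0,0,0.004,0,0,0,0],[0,0,0.005,0,0,0,0],[0,0,0.01,0,0,0,0],[0,0,0.01,0,0,0,0],[0,0,0.01,0,0,0,0],[0,0,0.01,0,0,0,0],[0,0,0,0,0,0,0],[0,0,0,0,0,0,0],[0,0,0,0,0,0,0]]]'
python3 - <<'E'
from station import monitor,grab_frame
from ov import *
s=monitor.get_state();print(s['eef_pos'],s['ee_rot'],s['force'],s['moment'])
f=grab_frame("scene");cv2.imwrite("pics/s8.png",cv2.resize(f["pixels"][140:345,220:430,::-1],None,fx=2.8,fy=2.8))
f=grab_frame("top");cv2.imwrite("pics/t8.png",cv2.resize(f["pixels"][130:300,200:410,::-1],None,fx=3,fy=3))
E
```

```text
t: 15.68
eef_pos: [0.5493, 0.0356, 0.2096]
ee_rot: [3.141, 0.0, -0.747]
force: [-0.3, 0.5, 0.4]
width: 0.0476
[0.54928109 0.03555972 0.20958955] [ 3.14084168e+00  4.36023716e-04 -7.46670104e-01] [-0.33193657  0.53403891  0.35485229] [-0.08642616 -0.04151825 -0.02013567]
```

View pics/s8.png

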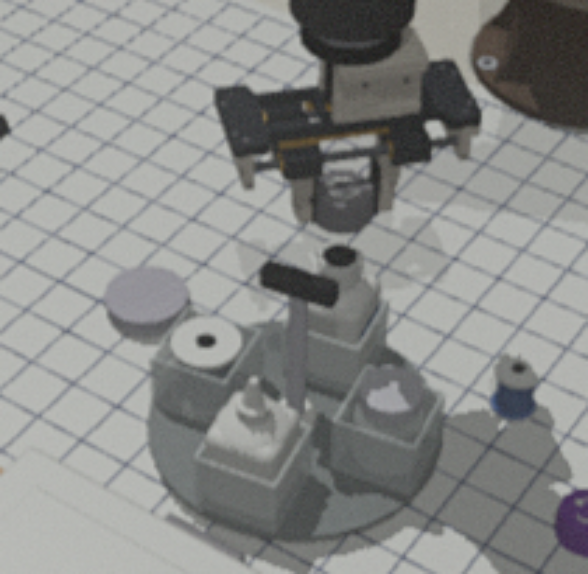

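View pics/t8.png

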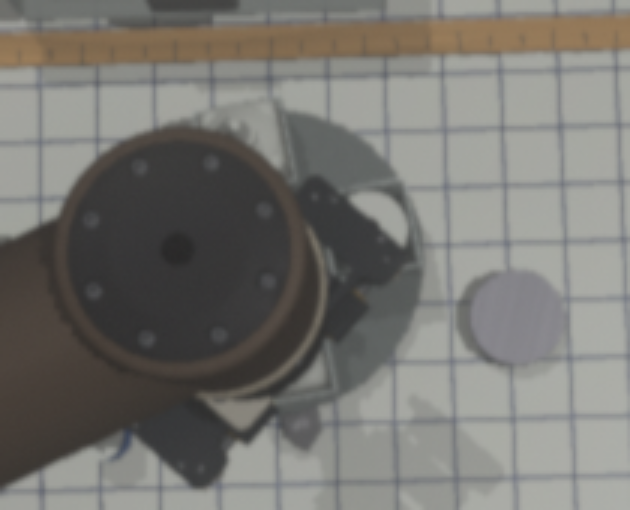

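The cap is off, held level above the bottle at scene-crop pixel (345,200). The open mouth shows below it at (340,257), and the bottle, caddy and neighbouring items are in place.

```bash
python3 -c "
from station import job_done
print(job_done())"
```

```text
the job is handed in; nothing more can be done
None
```

I turned the caddy one click anticlockwise by its handle, which brought the spot-cleaner bottle to the front over the tongue. I then pressed the cap down, twisted it off and lifted it. The job is handed in at about 16 s, with no verdict reported.

- **Caddy:** after letting go, the overlay for exactly a quarter turn matched both camera pictures. The bottle was at the front station with its cap closed.
- **Press and twist:** I pressed about 6 mm at about 13 N and turned 77 degrees. The turning moment only rose at the very end, which fits reaching the stop.
- **Lift:** the cap came off with no pull on the bottle. It ended about 60 mm above its closed place, gripped at 47.6 mm finger opening with the tool vertical.
- **Last pictures:** they show the open bottle mouth below the cap, the bottle down in its pocket, and the other things I could see in place. I did not look again at the shears or the rotary cutter, but the arm did not work near them.

Two checks disagreed slightly:
- **Handle position:** the turning axis felt 1–2 mm off my camera estimate, and the scene camera showed the handle about 4–5 mm lower than given.
- **Cap width:** the finger opening reads about 1.5 mm under the 49 mm given.

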